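# Turn the cooler case's insert round, load the vials and close the case

## Robot

A 6-joint arm with a two-finger parallel gripper is mounted at the origin on a cart in front of the work surface, level with it; the furniture and walls round the work are solid. World frame = base frame: x ahead of the robot, y to its left, z up, the work surface at z = 0. Lengths are in m, angles in rad, forces in N, time in s.
With the tool pointing down it reaches from about 0.325 to 0.775 m from the base axis. Payload 5.5 kg.
Tool frame: the origin (TCP) lies between the finger pads; the fingertips stand 8 mm ahead of it and the grasp point (between the pads) lies 11 mm behind it (tcp_to_tips is the distance from the TCP to the fingertips, in m); z points along the fingers, y is the line along which they close (so a half turn about z gives the same grasp; the last joint's range is limited). The gripper opens to 88 mm and grips with 3 to 60 N. Pads are 20 mm wide; open, the fingers measure 115 mm over their backs; the gripper's body (75 mm by 178 mm) begins 61 mm behind the grasp point.
Start: joints at [-1.277, 0.091, 1.231, -0, 1.82, -0.057], TCP at [0.206, -0.563, 0.231] pointing down, gripper open.
Joint ranges: [-2.87, 2.87], [-0.86, 2.18], [0.17, 2.46], [-1.51, 4.65], [0.06, 2.69], [-2.65, 2.65]. Speed limits (rad/s): [2.57, 2.57, 3.01, 3.14, 3.14, 3.14].

## Interface

Orientations are given as a unit quaternion [w, x, y, z].
In Python, from bench import * gives the robot as it stands. Calls block until the motion is done:
- move_to(position, orientation): joint-space move of the TCP to a pose.
- move_l(position, speed=0.15, orientation=None): straight line of the TCP; orientation=None keeps the orientation; speed is the mean speed in m/s.
- movej(angles): joint-space move.
- gripper_open() and close(): open the fingers fully, or close them until they stop; the grip force is fixed at half the most.
- hold(seconds).
- inverse_kinematics(position, orientation): joint angles nearest the present ones, or None.
- state(): the state.
- get_image(name): name is "side" or "top" or "wrist"; returns a dict with "frame" (480x640x3 uint8, blue, green, red), "depth" (480x640 float32, m along the optical axis (not along the pixel's ray), 0 where there is no reading), "camera_matrix" (3x3 intrinsics, pixels), "k1" (the pictures are not rectified: a ray, as slopes to the right and down, at radius r is drawn at 1 + k1 r^2 times it, then the intrinsics apply), "view" (4x4, takes a point from world to camera coordinates). Camera axes: x right, y up, looking along -z (the intrinsics and any distortion apply to the point x, -y, -z); pixel columns grow to the right and rows downward; lengths in m; the calibration is good to about 2 mm. A picture is of the moment at which its call begins.
A pose or a line that the arm cannot do raises IKError and nothing moves.
- job_done(): hands the job in; it is judged then, once.
The state is a dict: "time": time; "joint_pos": joint angles; "dq": joint speeds; "joint_torque": joint torques, N m; "ee_pos": TCP position; "ee_rot": TCP orientation; "ft_force": force on the tool from outside, world axes, zero at the start; "moment": the same for the moment, N m; "finger_gap": finger opening in m; "finger_force": force on a finger pad.
Only numpy, scipy, OpenCV 4.12 (cv2) and the standard library are available. Lean on these libraries where they do the work, as an engineer would, in place of code of your own. Each camera call takes 0.05 s, during which the arm holds its last target. There are 200 camera calls.

## Task

The insert of the white cooler case was dropped in back to front: lift it clear out, turn it half round and seat it fully home again with its yellow edge at the case's yellow front. Then stand every sample vial that is on the worktop upright in a pocket of the insert, one to a pocket, put the lid on so that it sits flat on the rim all round, and last swing both red-pinned clamps out a quarter turn so that their noses lie over the lid's flange. Leave the other things on the worktop where they are.

Things in the scene. Friction and masses are not known exactly. Their poses are not given: they have to be found in the camera images.
- case: white open cooler case, fixed. Outside 104 (x) x 170 (y) mm, rim 45 mm high, inside 92 x 158 mm, floor 6 mm thick, mouth slightly flared. Origin: centre of its underside, z up; -x is its front, with a yellow bar outside; a black logger (26 x 70 x 34 mm) is fixed outside the back. Clamp posts stand outside both ends, 107 mm from the centre along y; the clamps' pins reach 93 mm up
- case_front (a point): middle of the top of the case's front wall (52 mm along the case's -x, 45 mm up)
- insert: grey block 88 (x) x 154 (y) x 34 mm, 0.4 kg, 2 mm smaller than the case inside on every side; home, it stands on the case floor, origin 6 mm above the case's. Origin: centre of its underside, z up. Three square pockets along its -x side, which has a yellow edge; a flat blue cold pack along +x. At the start its x points against the case's x (a half turn wrong); seated right, along it
- insert_front (a point): middle of the insert's yellow top edge (44 mm along its -x, 34 mm up)
- insert_handle (a point): point for gripping the insert's upright black square grip post, at 10, 0, 56 mm in the insert's frame. The post is 22 mm square (sides along the insert's x and y: grip it either way), from 34 to 70 mm above the insert's underside, with a 30 mm square lip on its top 6 mm
- pocket_1 (a point): centre of the floor of the insert's first pocket (-22, -52, 4 mm in its frame); axes as the insert. Pockets are 32 mm square, 30 mm deep, open at the top
- pocket_2 (a point): centre of the floor of the middle pocket (-22, 0, 4 mm)
- pocket_3 (a point): centre of the floor of the third pocket (-22, 52, 4 mm)
- lid: loose lid, 0.3 kg: white flange 117 (x) x 183 (y) mm with a clear dome, lying right way up at the robot's left. Origin: centre of its underside (lower edge of its downturned lip), z up. The lip goes 8 mm down outside the rim, 2.5 mm to spare on every side; seated, its origin is 37 mm above the case's. Flange top 13 mm, dome top 48 mm up. Fits either way round, long side to long side
- lid_handle (a point): point for gripping the lid's black square grip post, at 0, 0, 70 mm in the lid's frame. The post is 22 mm square (sides along the lid's x and y: grip it either way), from 48 to 86 mm up, with a 30 mm square lip on its top 6 mm
- clamp_left (a joint): angle of the steel swing clamp at the case's +y end, about an upright axis at 0, 107 mm in the case's frame; friction (0.06 Nm) holds it. 0 = open: nose to the case's +x, beside the lid, tail with the pin to -x; 1.57 = shut: nose 27 mm inward over the lid's flange, tail outward along +y (it turns clockwise from above). Stops at -0.15 and 1.65
- clamp_right (a joint): the same at the case's -y end (axis at 0, -107 mm); here the tail turns from -x to -y, counter-clockwise from above
- clamp_left_pin (a point): on the axis of the left clamp's upright red pin, 12 mm in diameter, 34 mm from the clamp's axis, 82 mm above the worktop; the pin stands from 60 to 93 mm above the worktop. Grip or push it here
- clamp_right_pin (a point): the same on the right clamp
- vial_1: glass sample vial with a white screw cap, 27 mm in diameter, 66 mm high, standing at the robot's right (None when absent). Origin: centre of its underside; z along its axis to the cap
- vial_2: glass sample vial with a black screw cap, 27 mm in diameter, 66 mm high, standing at the robot's right (None when absent). Origin: centre of its underside; z along its axis to the cap
- vial_3: glass sample vial with a red screw cap, 27 mm in diameter, 66 mm high, standing at the robot's right (None when absent). Origin: centre of its underside; z along its axis to the cap
- vial_4: glass sample vial with a blue screw cap, 27 mm in diameter, 66 mm high, standing at the robot's right (None when absent). Origin: centre of its underside; z along its axis to the cap
- white_bottle: white-capped small bottle, 38 mm in diameter, 75 mm high, standing among the vials; to be left alone. Origin: centre of its underside
- marker: black-capped marker 124 mm long lying in front of the case; to be left alone
- timer: white kitchen timer 62 mm wide standing behind the case; to be left alone

How it is judged:
On the way, in this order (a step that is already met when the one before it is completed fails the run):
1. the insert is lifted clear of the case (z of insert in the frame of case above 0.05 m), for 0.2 s.
2. the insert is home in the case, its yellow edge at the case's front, and let go (z of insert in the frame of case between 0.002 and 0.0095 m and x of insert_front in the frame of case below -0.035 m and angle between insert's own z axis and vertical below 0.05 rad and contact force between the fingers and insert below 0.1 N), for 0.3 s.
3. every vial present stands in a pocket of the insert (z of vial_1 in the frame of insert between 0 and 0.01 m and x of vial_1 in the frame of insert between -0.034 and -0.01 m and y of vial_1 in the frame of insert between -0.07 and 0.07 m and angle between each of vial_1, vial_2, vial_3, vial_4's own z axis and vertical below 0.25 rad and z of vial_2 in the frame of insert between 0 and 0.01 m and x of vial_2 in the frame of insert between -0.034 and -0.01 m and y of vial_2 in the frame of insert between -0.07 and 0.07 m and z of vial_3 in the frame of insert between 0 and 0.01 m and x of vial_3 in the frame of insert between -0.034 and -0.01 m and y of vial_3 in the frame of insert between -0.07 and 0.07 m and z of vial_4 in the frame of insert between 0 and 0.01 m and x of vial_4 in the frame of insert between -0.034 and -0.01 m and y of vial_4 in the frame of insert between -0.07 and 0.07 m), for 0.3 s.
4. the lid sits flat on the case and is let go (z of lid in the frame of case between 0.03 and 0.041 m and horizontal distance between lid and case below 0.006 m and angle between lid's own z axis and vertical below 0.04 rad and angle between the y axis of lid and the y axis of case, either way round below 0.06 rad and contact force between the fingers and lid below 0.1 N), for 0.3 s.
5. both clamps are swung over the lid (value of joint each of clamp_left, clamp_right above 1.35 rad), for 0.2 s.
At the end, for the whole second after the job is handed in: Insert on the case floor (within 3.5 mm), yellow edge at the case's front; every vial present upright (0.25 rad) on a pocket floor; lid flat on the rim, centred within 6 mm, at most 4 mm high, square within 0.06 rad; both clamps past 1.35 rad; all at rest (all of step 3 and all of step 5 and z of insert in the frame of case between 0.002 and 0.0095 m and x of insert_front in the frame of case below -0.035 m and angle between insert's own z axis and vertical below 0.05 rad and z of lid in the frame of case between 0.03 and 0.041 m and horizontal distance between lid and case below 0.006 m and angle between lid's own z axis and vertical below 0.04 rad and angle between the y axis of lid and the y axis of case, either way round below 0.06 rad and linear speed of each of lid, insert below 0.01 m/s); the robot touches nothing.
It fails at once if the white-capped bottle is knocked over or pushed aside by more than 3 cm (distance of white_bottle from where it was at the start of the episode above 0.03 m or angle between white_bottle's own z axis and vertical above 0.5 rad).
It fails at once if the marker is pushed aside by more than 3 cm (distance of marker from where it was at the start of the episode above 0.03 m).
It fails at once if the timer is knocked over or pushed aside by more than 3 cm (distance of timer from where it was at the start of the episode above 0.03 m or angle between timer's own z axis and vertical above 0.5 rad).
Of vial_1, vial_2, vial_3, vial_4 only 2 to 3 are there at a start; the rules pass over those that are not, and their reading is None.
At some moment in a run one of lid may be knocked a few centimetres aside while the robot is not near it.
It also fails if it takes over 210 s, if anything falls off the work surface, if the arm or the gripper's body presses on something with over 40 N, if the wrist force passes 120 N, or if a joint passes its speed limit or range.

## Working session

There is one attempt and no reset: what is moved stays moved. The work goes in short steps, each a Python script; the robot and the scene stay as the last script left them, time stands still between calls to the robot, and variables do not carry over. Pictures are saved under pics/ and viewed, at most 14 in all, crops included, and the job is handed in when it is done.

```bash
ls; mkdir -p pics
cat > h.py <<'E'
from bench import *
import numpy as np, cv2
from scipy.spatial.transform import Rotation as R
def pts(im):
    "world xyz per pixel from depth"
    K=np.array(im["camera_matrix"]);k=im["k1"];d=im["depth"]
    v,u=np.mgrid[:480,:640]
    a=rays(im,u,v)
    P=np.stack([a[0]*d,-a[1]*d,-d],-1)
    V=np.linalg.inv(np.array(im["view"]))
    return P@V[:3,:3].T+V[:3,3]
def rays(im,u,v):
    K=np.array(im["camera_matrix"]);k=im["k1"]
    xd=(np.asarray(u)-K[0,2])/K[0,0];yd=(np.asarray(v)-K[1,2])/K[1,1]
    x,y=xd,yd
    for _ in range(10):
        s=1+k*(x*x+y*y);x,y=xd/s,yd/s
    return x,y
def onplane(im,u,v,z):
    x,y=rays(im,u,v);V=np.linalg.inv(np.array(im["view"]))
    D=np.stack([x,-y,-np.ones_like(x)],-1)@V[:3,:3].T;o=V[:3,3]
    t=(z-o[2])/D[...,2]
    return o+t[...,None]*D
def q(yaw):
    "tool down, closing line (tool y) at angle yaw+90deg from world x; tool x at yaw"
    r=R.from_matrix(np.array([[np.cos(yaw),np.sin(yaw),0],[np.sin(yaw),-np.cos(yaw),0],[0,0,-1]]).astype(float))
    x,y,z,w=r.as_quat();return [w,x,y,z]
E
python3 - <<'E'
from h import *
s=state();print(s)
for n in("top","side"):
    im=get_image(n);cv2.imwrite(f"pics/{n}0.png",im["frame"]);np.savez(f"{n}0.npz",**im);print(n,im["camera_matrix"],im["k1"],np.linalg.inv(im["view"]).round(3))
E
```

```text
pics
{'time': 0.0, 'joint_pos': array([-1.27670742e+00,  9.18429548e-02,  1.23184133e+00,  5.40813012e-05,
        1.81981529e+00, -5.67005053e-02]), 'dq': array([ 2.96378158e-04, -1.80803089e-03, -9.81758344e-04, -2.90171385e-04,
       -1.36227834e-03,  4.69075088e-05]), 'joint_torque': array([-4.16320072e-04, -4.46452868e+01, -4.06442928e+01,  6.98979339e-02,
        2.94518075e-02, -1.47957016e-04]), 'ee_pos': array([ 0.20611824, -0.56319085,  0.22954156]), 'ee_rot': array([-9.49855755e-04,  9.84656134e-01,  1.74503258e-01, -8.68761657e-05]), 'ft_force': array([0.64514836, 1.73522414, 0.40944983]), 'moment': array([-0.00517615, -0.04739833, -0.00763109]), 'finger_force': 0.0, 'finger_gap': 0.0879517876400236}
top [[445.8369729    0.         319.865483  ]
 [  0.         445.8369729  232.69827844]
 [  0.           0.           1.        ]] -0.03831220951737236 [[-0.021  0.998 -0.064  0.461]
 [-1.    -0.02   0.018 -0.064]
 [ 0.017  0.065  0.998  1.102]
 [ 0.     0.     0.     1.   ]]
side [[615.50275799   0.         322.18033684]
 [  0.         615.50275799 233.99686982]
 [  0.           0.           1.        ]] 0.0714426863820516 [[ 0.894  0.202 -0.401  0.038]
 [-0.449  0.406 -0.796 -1.05 ]
 [ 0.002  0.891  0.454  0.632]
 [ 0.     0.     0.     1.   ]]
```

View pics/top0.png

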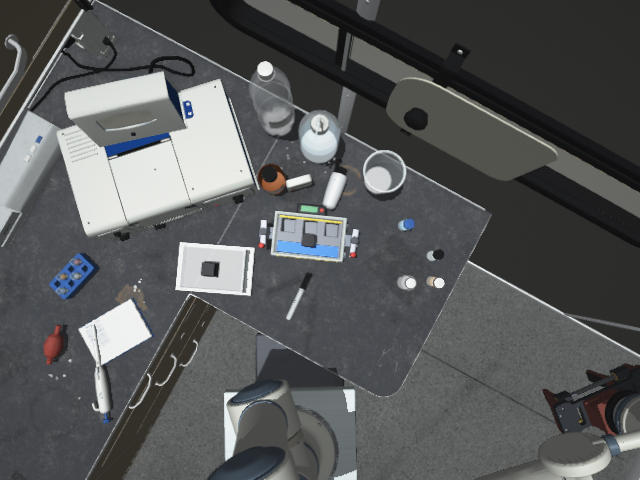

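View pics/side0.png

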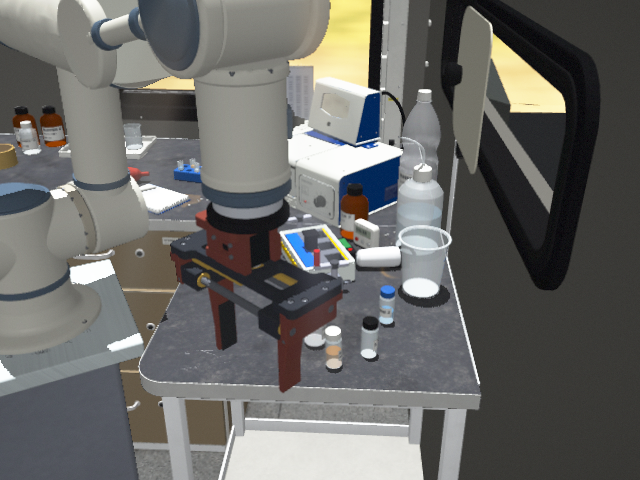

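Top view: case at (309,235) with the insert's yellow edge on the far side, lid at (215,268), blue vial (407,225), black (436,256), white vial (437,282), white bottle (407,283), marker (300,297), timer (312,210).

Run:
```python
from h import *
im=dict(np.load("top0.npz"));P=pts(im);f=im["frame"]
hsv=cv2.cvtColor(f,cv2.COLOR_BGR2HSV)
def blob(mask,box,z,n):
    m=np.zeros((480,640),np.uint8);u0,v0,u1,v1=box
    m[v0:v1,u0:u1]=mask[v0:v1,u0:u1]
    N,l,st,c=cv2.connectedComponentsWithStats(m)
    if N<2: print(n,None);return
    i=1+np.argmax(st[1:,4]);v,u=np.where(l==i)
    W=onplane(im,u.astype(float),v.astype(float),z)[:,:2]
    r=cv2.minAreaRect((W*1000).astype(np.float32));print(n,st[i,4],"mean",W.mean(0).round(4),"rect",np.round(r[0],1),np.round(r[1],1),round(r[2],1))
Z=P[...,2];H,S,V=[hsv[...,i] for i in range(3)]
blob(((Z>.035)&(Z<.055)).astype(np.uint8),(262,205,356,268),.045,"rimZ")
blob(((V>150)&(S<60)).astype(np.uint8),(170,235,260,300),.013,"lid")
blob((V<60).astype(np.uint8),(195,255,225,282),.086,"lidpost")
blob((V<60).astype(np.uint8),(299,230,319,250),.076,"inspost")
for n,b in dict(blue=(395,215,418,235),black=(425,245,447,268),white=(425,270,450,295),bottle=(395,270,420,295)).items():
    u0,v0,u1,v1=b;zz=Z[v0:v1,u0:u1];m=(Z>zz.max()-.012).astype(np.uint8);print(zz.max().round(4));blob(m,b,.066 if n!="bottle" else .075,n)
red=((S>140)&((H<8)|(H>172))&(V>80)).astype(np.uint8)
blob(red,(250,215,275,260),.093,"pinL");blob(red,(345,215,365,265),.093,"pinR")
blob(((H>20)&(H<35)&(S>100)).astype(np.uint8),(270,205,350,235),.04,"yel_ins")
blob(((H>20)&(H<35)&(S>100)).astype(np.uint8),(265,245,350,270),.04,"yel_case")
c=cv2.resize(f[195:300,165:465],None,fx=2.6,fy=2.6,interpolation=cv2.INTER_CUBIC);cv2.imwrite("pics/c0.png",c)
```

```text
rimZ 2483 mean [ 0.521  -0.0548] rect [533.7 -56.3] [170.4 127.5] 83.1
lid 3240 mean [0.4493 0.1763] rect [449.1 174.1] [184.  117.3] 84.6
lidpost 57 mean [0.4486 0.1553] rect [447.2 155. ] [ 9.1 29.5] 89.6
inspost 2 mean [ 0.4965 -0.0649] rect [496.5 -64.9] [2.3 0. ] -91.2
1.1015
blue 1 mean [ 0.551  -0.2779] rect [ 551.  -277.9] [0. 0.] 0.0
1.1015
black 1 mean [ 0.4679 -0.3363] rect [ 467.9 -336.3] [0. 0.] 0.0
1.1015
white 1 mean [ 0.417  -0.3251] rect [ 417.  -325.1] [0. 0.] 0.0
1.1015
bottle 1 mean [ 0.4344 -0.2816] rect [ 434.4 -281.6] [0. 0.] 0.0
pinL 20 mean [0.5003 0.0515] rect [500.5  51.5] [9.  9.1] 89.3
pinR 20 mean [ 0.475  -0.1555] rect [ 474.8 -155. ] [11.3  6.8] 88.8
yel_ins 123 mean [ 0.5627 -0.0616] rect [562.5 -61.3] [146.8   5.3] 82.5
yel_case None
```

View pics/c0.png

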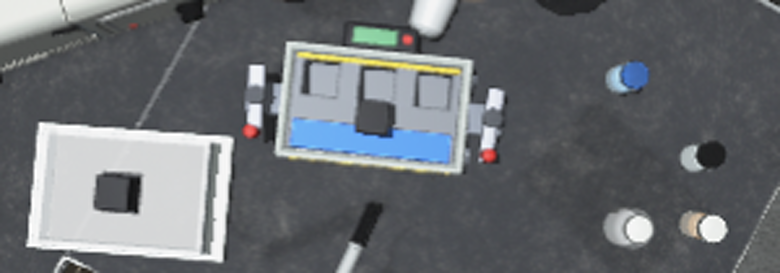

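Zoom confirms: pins at front (near side), insert reversed, yaw ≈ -7°, three vials (blue, black, white) plus bottle. I'll move over the case and refine from the wrist camera.

Run:
```python
from h import *
c=np.array([.5214,-.0560]);yw=-.121
for y in (yw,yw+np.pi):
    for z in (.30,.053): print(y,z,inverse_kinematics([*(c-.01*np.array([np.cos(yw),np.sin(yw)])),z],q(y)))
move_to([*c,.30],q(yw) if 0 else q(yw+np.pi)); s=state();print(s["time"],s["joint_pos"].round(2),s["ee_pos"])
im=get_image("wrist");np.savez("w1.npz",**im);cv2.imwrite("pics/w1.png",im["frame"]);print(np.linalg.inv(im["view"]).round(3),im["k1"],im["camera_matrix"])
```

```text
-0.121 0.3 [-1.72865398e-01 -1.12971692e-01  1.30962870e+00 -4.44089210e-16
  1.94493565e+00  1.51893093e+00]
-0.121 0.053 [-1.72865398e-01 -1.01115070e-01  1.73796507e+00 -4.44089210e-16
  1.50474265e+00  1.51893093e+00]
3.020592653589793 0.3 [-1.72865398e-01 -1.12971692e-01  1.30962870e+00 -4.44089210e-16
  1.94493565e+00 -1.62266172e+00]
3.020592653589793 0.053 [-1.72865398e-01 -1.01115070e-01  1.73796507e+00 -4.44089210e-16
  1.50474265e+00 -1.62266172e+00]
2.2583 [-0.17 -0.09  1.29 -0.    1.94 -1.62] [ 0.52136925 -0.05663582  0.29979239]
[[ 0.123 -0.945 -0.303  0.438]
 [ 0.992  0.117  0.037 -0.046]
 [ 0.001 -0.305  0.952  0.454]
 [ 0.     0.     0.     1.   ]] 0.001517004736192608 [[396.49927045   0.         324.73184892]
 [  0.         396.49927045 240.56144447]
 [  0.           0.           1.        ]]
```

View pics/w1.png

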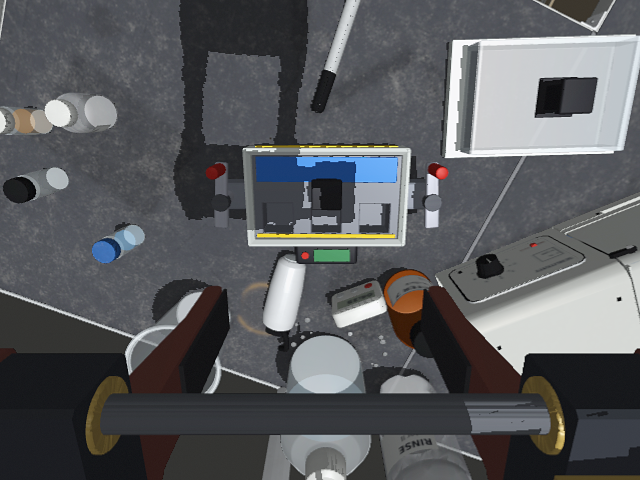

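```bash
cat >> h.py <<'E'
def rect(im,mask,box,z,n="",pr=True):
    m=np.zeros((480,640),np.uint8);u0,v0,u1,v1=box
    m[v0:v1,u0:u1]=mask[v0:v1,u0:u1]
    N,l,st,c=cv2.connectedComponentsWithStats(m)
    i=1+np.argmax(st[1:,4]);v,u=np.where(l==i)
    W=onplane(im,u.astype(float),v.astype(float),z)[:,:2]
    r=cv2.minAreaRect((W*1000).astype(np.float32))
    if pr: print(n,st[i,4],"mean",(W.mean(0)*1000).round(1),"rect",np.round(r[0],1),np.round(r[1],1),round(r[2],1))
    return W,r
def hsv(im): return [cv2.cvtColor(im["frame"],cv2.COLOR_BGR2HSV)[...,i] for i in range(3)]
E
python3 - <<'E'
from h import *
im=dict(np.load("w1.npz"));H,S,V=hsv(im)
P=pts(im);Z=P[...,2]
m=lambda b:b.astype(np.uint8)
rect(im,m((V>120)&(S<50)),(235,140,415,252),.045,"rim")
red=m((S>140)&((H<8)|(H>172))&(V>90))
rect(im,red,(203,155,230,190),.093,"pinR");rect(im,red,(425,155,450,190),.093,"pinL")
rect(im,m((V<60)&(Z>.068)&(Z<.082)),(300,170,350,215),.076,"post")
rect(im,m((V>110)&(S<60)&(Z<.03)),(435,30,640,165),.013,"lid")
rect(im,m((V<70)),(560,70,605,120),.086,"lidposttop")
rect(im,m((V<50)),(0,165,40,210),.066,"black")
rect(im,m((S>130)),(85,230,120,268),.066,"blue")
print(Z[[112,121,187,250,95],[62,10,20,105,585]])
E
```

```text
rim 5541 mean [530.4 -26.8] rect [523.1 -51.4] [176.9 104.1] 82.9
pinR 112 mean [ 476.  -153.7] rect [ 476.1 -153.7] [ 9.8 10. ] 35.6
pinL 123 mean [501.7  53.1] rect [501.6  53.1] [10.7 11. ] 40.3
post 796 mean [511.2 -51.4] rect [511.7 -53.4] [29.2 29.3] 82.9
lid 2784 mean [445.2 121. ] rect [453.2 176.7] [188.4 130. ] 85.2
lidposttop 995 mean [450.  175.7] rect [450.8 174. ] [31.2 32.3] 88.3
black 666 mean [ 471.8 -353. ] rect [ 471.8 -353. ] [24.2 31.6] 13.4
blue 536 mean [ 543.9 -286.8] rect [ 543.9 -286.8] [23.7 30.5] 25.4
[0.07299425 0.05953209 0.06550494 0.06512355 0.08537942]
```

```bash
cat >> h.py <<'E'
C=np.array([.5226,-.0545]);YW=-.1235
EX=np.array([np.cos(YW),np.sin(YW)]);EY=np.array([-np.sin(YW),np.cos(YW)])
def st():
    s=state();yaw=2*np.arctan2(s["ee_rot"][2],s["ee_rot"][1])
    print("t",round(s["time"],1),"p",s["ee_pos"].round(4),"yaw",round(yaw,4),"F",s["ft_force"].round(1),"gap",round(s["finger_gap"],4),"ff",round(s["finger_force"],1));return s
E
python3 - <<'E'
from h import *
g=C-.0108*EX
move_to([*g,.15],q(YW+np.pi));st()
move_l([*g,.053],.12);st()
close();st();np.save("g.npy",state()["ee_pos"])
move_l([*g,.16],.12);s=st()
im=get_image("wrist");np.savez("w2.npz",**im);cv2.imwrite("pics/w2.png",im["frame"])
E
```

```text
t 3.0 p [ 0.5124 -0.0536  0.1514] yaw 3.0174 F [ 0.5 -0.8  0.2] gap 0.0877 ff 0.0
t 3.9 p [ 0.5126 -0.0533  0.0541] yaw 3.018 F [ 0.   1.1 -0.3] gap 0.0879 ff 0.0
t 4.8 p [ 0.5118 -0.0533  0.0529] yaw 3.0179 F [-0.2 -0.6 -0.1] gap 0.0292 ff 30.0
t 5.9 p [ 0.5114 -0.0531  0.1588] yaw 3.0181 F [-0.5  0.2 -4.4] gap 0.0293 ff 30.0
```

View pics/w2.png

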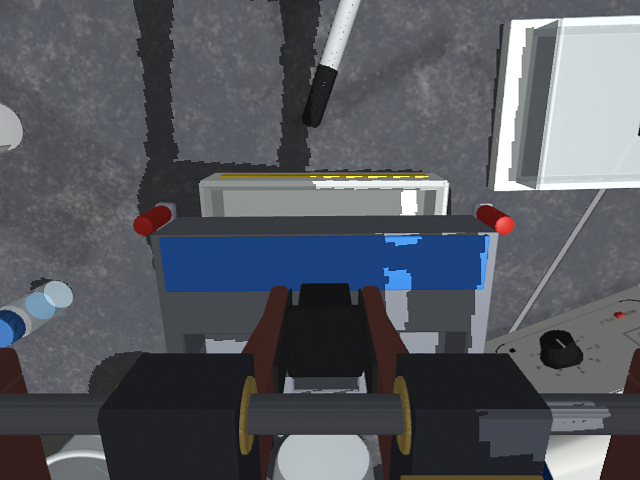

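Run:
```python
from h import *
g=np.load("g.npy")[:2];t=2*C-g
move_l([*g,.21],.15)
move_to([*t,.21],q(YW));s=st();print(s["joint_pos"].round(2))
move_l([*t,.105],.12);st()
im=get_image("wrist");np.savez("w3.npz",**im);cv2.imwrite("pics/w3.png",im["frame"])
for z in (.095,.088,.08):
    move_l([*t,z],.05);hold(.1);s=st()
    if abs(s["ft_force"][2]+4)>6 : print("stop");break
```

```text
t 9.1 p [ 0.5333 -0.0557  0.2099] yaw -0.1231 F [ 0.1 -0.1 -3.9] gap 0.0296 ff 30.0
[-0.17 -0.08  1.44 -0.    1.78  1.53]
t 10.1 p [ 0.534  -0.0558  0.1062] yaw -0.1235 F [-0.5  0.  -4. ] gap 0.0295 ff 30.0
t 10.6 p [ 0.5334 -0.0557  0.095 ] yaw -0.1235 F [-0.4 -0.5 -3.7] gap 0.0296 ff 30.0
t 11.0 p [ 0.5333 -0.0557  0.0879] yaw -0.1235 F [ 0.6  0.3 -3.7] gap 0.0297 ff 30.0
t 11.4 p [ 0.5333 -0.0557  0.0799] yaw -0.1235 F [ 0.3 -0.6 -4.1] gap 0.0298 ff 30.0
```

View pics/w3.png

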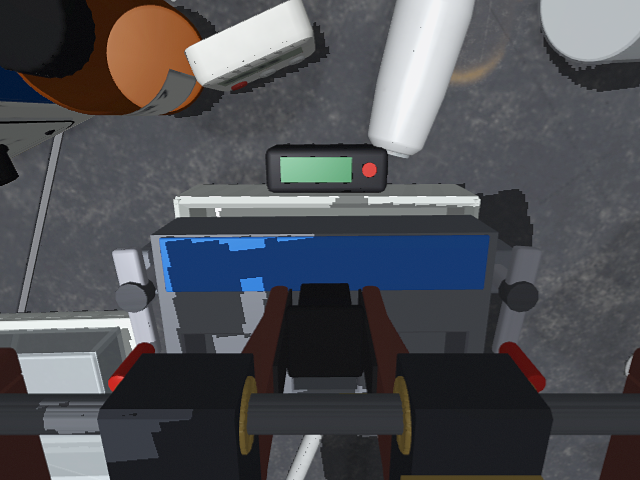

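It is aligned over the case and entering without force; continue home.

Run:
```python
from h import *
g=np.load("g.npy")[:2];t=2*C-g
for z in (.07,.062,.057,.054):
    move_l([*t,z],.05);hold(.1);s=st()
    if s["ft_force"][2]>8 : print("stop");break
gripper_open();hold(.3);st()
move_l([*t,.16],.15)
move_to([.40,-.13,.32],q(np.pi/2))
st()
im=get_image("wrist");np.savez("w4.npz",**im);cv2.imwrite("pics/w4.png",im["frame"])
```

```text
t 11.8 p [ 0.5334 -0.0557  0.0699] yaw -0.1235 F [ 0.5  0.4 -3.5] gap 0.0298 ff 30.0
t 12.3 p [ 0.5334 -0.0557  0.062 ] yaw -0.1234 F [ 0.6  0.5 -3.1] gap 0.0295 ff 30.0
t 12.6 p [ 0.5334 -0.0557  0.0569] yaw -0.1234 F [-0.3 -0.5 -3.2] gap 0.0294 ff 30.0
t 13.0 p [ 0.5335 -0.0557  0.054 ] yaw -0.1235 F [ 0.2  0.3 -2.3] gap 0.0298 ff 30.0
t 14.3 p [ 0.5334 -0.0557  0.054 ] yaw -0.1235 F [ 1.   0.7 -0.9] gap 0.0878 ff 0.0
t 16.8 p [ 0.4001 -0.1299  0.3193] yaw 1.5703 F [1.2 0.1 0.8] gap 0.088 ff 0.0
```

View pics/w4.png

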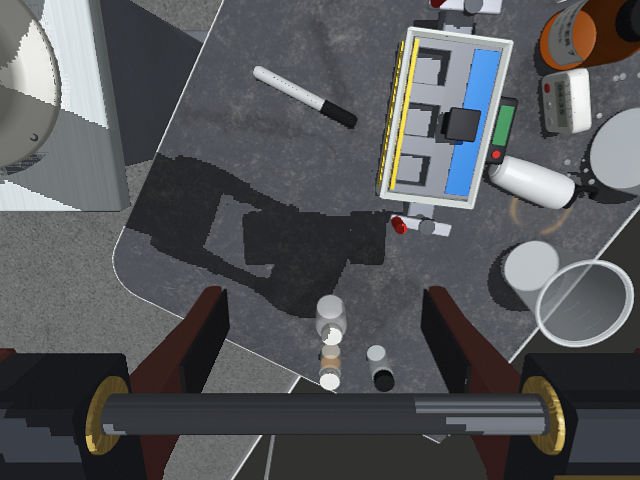

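Insert seated with yellow edge at the front; white cap at (330,381), black (383,380), bottle (331,333). Now measure vials.

Run:
```python
from h import *
m=lambda b:b.astype(np.uint8)
def show(f,boxes):
    im=dict(np.load(f));P=pts(im);Z=P[...,2];H,S,V=hsv(im)
    for n,(b,h) in boxes.items():
        u0,v0,u1,v1=b;k=np.zeros_like(Z,bool);k[v0:v1,u0:u1]=1
        k&=(np.abs(Z-h)<.004);v,u=np.where(k)
        W=onplane(im,u.astype(float),v.astype(float),h)[:,:2]*1000
        (c,r)=cv2.minEnclosingCircle(W.astype(np.float32))
        print(f,n,len(W),"mean",W.mean(0).round(1),"circ",np.round(c,1),round(r,1))
show("w1.npz",dict(black=((0,165,50,210),.066),blue=((85,225,125,268),.066),bottle=((40,85,85,140),.075)))
show("w4.npz",dict(white=((312,360,345,395),.066),black=((362,362,400,395),.066),bottle=((312,315,350,350),.075)))
im=dict(np.load("w4.npz"));H,S,V=hsv(im);Z=pts(im)[...,2]
W,r=rect(im,m((V<60)&(Z>.068)&(Z<.082)),(430,90,490,155),.076,"post")
W,r=rect(im,m((H>20)&(H<35)&(S>120)&(Z>.036)),(375,30,420,200),.04,"ins yellow")
```

```text
w1.npz black 520 mean [ 472.3 -356. ] circ [ 471.9 -355.4] 13.6
w1.npz blue 441 mean [ 544.7 -289. ] circ [ 544.8 -288.7] 13.1
w1.npz bottle 595 mean [ 407.9 -285.6] circ [ 408.  -285.7] 12.5
w4.npz white 293 mean [ 405.3 -353. ] circ [ 405.3 -352.7] 13.2
w4.npz black 288 mean [ 471.8 -356. ] circ [ 471.6 -356. ] 13.0
w4.npz bottle 314 mean [ 407.3 -285.6] circ [ 406.7 -285.6] 12.5
post 143 mean [525.3 -58.6] rect [532.2 -54.9] [29.4 29.9] 83.3
ins yellow 635 mean [482.7 -46. ] rect [482.1 -48.6] [149.3   6.3] 83.4
```

```bash
cat >> h.py <<'E'
def pick_place(v,yp,k,yl,dz=.046):
    v=np.array(v)
    move_to([*v,.15],q(yp)); move_l([*v,dz],.15); close(); s=st()
    assert .022<s["finger_gap"]<.032
    move_l([*v,.20],.25)
    t=C-.022*EX+k*.052*EY
    move_to([*t,.20],q(yl)); move_l([*t,.010+dz+.035],.2)
    for z in (.02,.010,.004,.0005):
        move_l([*t,.010+dz+z],.06);s=st()
        if s["ft_force"][2]>6: print("BLOCKED");return False
    gripper_open();hold(.15)
    move_l([*t,.17],.2);st();return True
E
python3 - <<'E'
from h import *
ok=pick_place([.472,-.356],0,0,YW)
im=get_image("wrist");np.savez("w5.npz",**im);cv2.imwrite("pics/w5.png",im["frame"])
E
```

```text
t 19.8 p [ 0.472 -0.356  0.046] yaw 0.0 F [ 0.7 -0.5  0.7] gap 0.0257 ff 29.8
t 22.9 p [ 0.5007 -0.0517  0.0758] yaw -0.1234 F [-0.1  0.1 -0.1] gap 0.0264 ff 29.8
t 23.2 p [ 0.5005 -0.0517  0.0654] yaw -0.1235 F [0.4 0.4 0.1] gap 0.0256 ff 29.8
t 23.4 p [ 0.5006 -0.0517  0.0595] yaw -0.1235 F [-0.5 -0.  -0.6] gap 0.0257 ff 29.8
t 23.7 p [ 0.5006 -0.0518  0.0562] yaw -0.1235 F [ 1.2 -0.3 -0.9] gap 0.0256 ff 29.8
t 25.6 p [ 0.5004 -0.0517  0.1688] yaw -0.1235 F [ 0.6  0.6 -0.4] gap 0.0878 ff 0.0
```

View pics/w5.png

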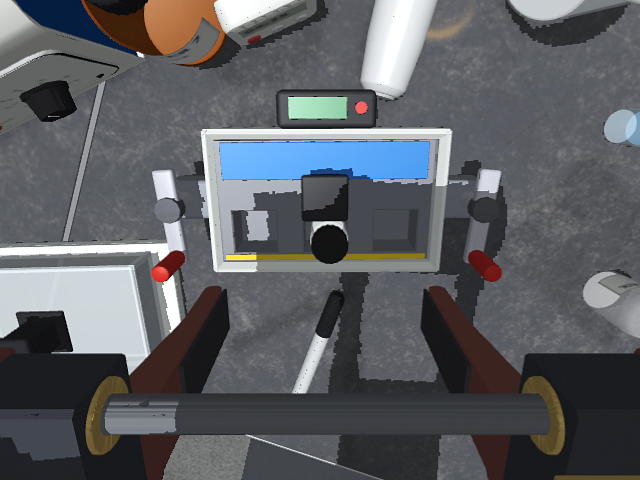

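The black vial stands in the middle pocket (cap at (329,244)). The other two pockets are free at (260,225) and (397,225).

Run:
```python
from h import *
ok=pick_place([.5447,-.2888],0,1,YW+np.pi/2)
if ok: ok=pick_place([.405,-.353],np.pi/2,-1,YW+np.pi/2)
move_to([.40,.03,.32],q(YW+np.pi));st()
im=get_image("wrist");np.savez("w6.npz",**im);cv2.imwrite("pics/w6.png",im["frame"])
```

```text
t 28.4 p [ 0.5447 -0.2888  0.046 ] yaw -0.0 F [ 0.1  0.4 -0. ] gap 0.0263 ff 30.0
t 31.4 p [ 5.07e-01 -2.00e-04  7.58e-02] yaw 1.4473 F [-0.3  0.3 -1.2] gap 0.026 ff 30.0
t 31.7 p [ 5.068e-01 -2.000e-04  6.530e-02] yaw 1.4473 F [ 0.3 -0.5  0.1] gap 0.0261 ff 30.0
t 32.0 p [ 5.069e-01 -2.000e-04  5.950e-02] yaw 1.4473 F [ 0.3  0.  -0. ] gap 0.0256 ff 30.0
t 32.2 p [ 5.07e-01 -2.00e-04  5.63e-02] yaw 1.4473 F [-0.2  0.  -0.4] gap 0.0257 ff 30.0
t 34.2 p [ 5.068e-01 -2.000e-04  1.688e-01] yaw 1.4473 F [0.1 0.1 0.5] gap 0.0878 ff 0.0
t 37.4 p [ 0.405  -0.353   0.0459] yaw 1.5707 F [ 0.4 -0.4  0.4] gap 0.0258 ff 29.8
t 40.2 p [ 0.4944 -0.1034  0.076 ] yaw 1.4474 F [-0.2  0.6 -0.2] gap 0.0262 ff 29.7
t 40.6 p [ 0.494  -0.1033  0.0652] yaw 1.4473 F [0.  0.9 0.3] gap 0.0259 ff 29.7
t 40.8 p [ 0.4941 -0.1033  0.0594] yaw 1.4473 F [ 0.9 -0.1 -0.5] gap 0.0259 ff 29.7
t 41.1 p [ 0.4942 -0.1033  0.0562] yaw 1.4473 F [-0.5 -0.  -0.5] gap 0.0258 ff 29.7
t 43.0 p [ 0.494  -0.1033  0.1687] yaw 1.4473 F [ 0.4  0.6 -0.3] gap 0.0876 ff 0.0
t 44.2 p [0.4001 0.0298 0.3186] yaw 3.0166 F [-0.1  0.1 -0.2] gap 0.088 ff 0.0
```

View pics/w6.png

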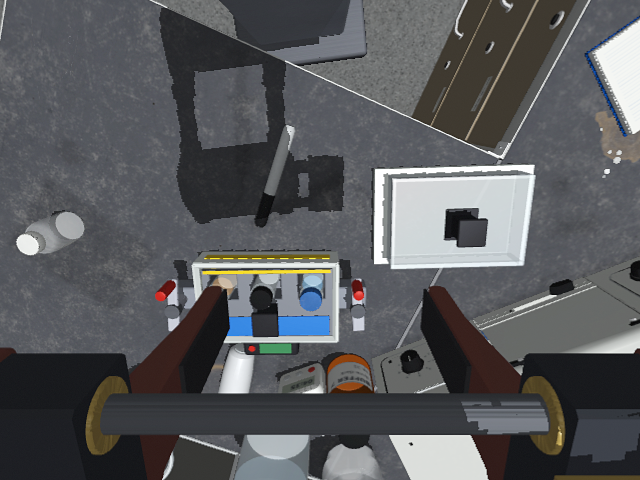

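All three vials stand in pockets (caps (225,283), (262,297), (312,299)). Now the lid at (455,215), post top (472,233).

Run:
```python
from h import *
im=dict(np.load("w6.npz"));H,S,V=hsv(im);Z=pts(im)[...,2]
m=lambda b:b.astype(np.uint8)
rect(im,m((Z>.081)&(Z<.091)),(440,200,500,255),.086,"post")
rect(im,m((Z>.009)&(Z<.017)&(V>100)),(365,155,540,272),.013,"flange")
W,r=rect(im,m((Z>.043)&(Z<.053)),(365,155,540,272),.048,"dome")
im=get_image("top");Z=pts(im)[...,2];H,S,V=hsv(im)
rect(im,m((Z>.081)&(Z<.091)),(195,255,225,285),.086,"post top cam")
```

```text
post 850 mean [449.2 174.5] rect [449.4 174.5] [30.5 30.2] 85.2
flange 2280 mean [421.3 134.2] rect [449.8 175.2] [182.6 117. ] 84.5
dome 11460 mean [446.8 174.2] rect [449.7 174.8] [152.3 104.6] 84.4
post top cam 172 mean [449.1 173.6] rect [449.  173.3] [30.1 30.1] 83.2
```

Run:
```python
from h import *
l=np.array([.4496,.1747])
move_to([*l,.16],q(-.096+np.pi));move_l([*l,.060],.12);close();s=st()
g=s["ee_pos"][:2]
move_l([*l,.21],.15);st()
move_to([*C,.21],q(YW+np.pi));st()
move_l([*C,.120],.12)
im=get_image("wrist");np.savez("w7.npz",**im);cv2.imwrite("pics/w7.png",im["frame"]);st()
```

```text
t 47.1 p [0.4496 0.1747 0.06  ] yaw 3.0456 F [-0.4  1.1 -0.5] gap 0.0293 ff 30.0
t 48.2 p [0.4492 0.1745 0.2086] yaw 3.0455 F [-0.3 -0.1 -3.2] gap 0.0296 ff 30.0
t 49.2 p [ 0.5224 -0.0536  0.2097] yaw 3.0186 F [-0.5 -0.1 -2.7] gap 0.0294 ff 30.0
t 50.1 p [ 0.5232 -0.0545  0.1213] yaw 3.0183 F [ 0.8  0.1 -3. ] gap 0.0293 ff 30.0
```

View pics/w7.png

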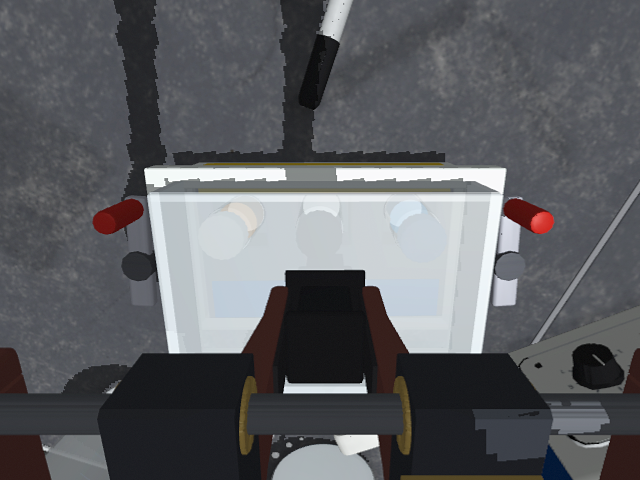

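The lid is held squarely above the case; lowering with force checks.

Run:
```python
from h import *
ok=True
for z in (.110,.106,.103,.100,.098,.0975):
    move_l([*C,z],.04);hold(.1);s=st()
    if s["ft_force"][2]>3: print("contact");break
gripper_open();hold(.3);st()
move_l([*C,.20],.15)
move_to([.42,-.05,.34],q(YW+np.pi));st()
im=get_image("wrist");np.savez("w8.npz",**im);cv2.imwrite("pics/w8.png",im["frame"])
Z=pts(im)[...,2];H,S,V=hsv(im)
m=lambda b:b.astype(np.uint8)
v,u=np.where((Z>.118)&(Z<.130));print(u.min(),v.min(),u.max(),v.max())
rect(im,m((Z>.118)&(Z<.128)),(200,100,480,360),.123,"post")
rect(im,m((Z>.045)&(Z<.056)&(V>90)),(200,100,480,360),.050,"flange")
P=pts(im);k=(Z>.045)&(Z<.056)&(V>120)&(S<50)
A=P[k];c=np.linalg.lstsq(np.c_[A[:,:2]-C,np.ones(len(A))],A[:,2],rcond=None)[0];print("plane",c,len(A))
```

```text
t 50.6 p [ 0.5226 -0.0545  0.11  ] yaw 3.018 F [-1.3  0.6 -2.1] gap 0.0297 ff 30.0
t 51.0 p [ 0.5226 -0.0545  0.106 ] yaw 3.0181 F [-0.1  0.5 -3.1] gap 0.0294 ff 30.0
t 51.3 p [ 0.5226 -0.0545  0.103 ] yaw 3.0181 F [ 0.1  0.5 -3.3] gap 0.0296 ff 30.0
t 51.7 p [ 0.5226 -0.0545  0.0999] yaw 3.0181 F [ 0.7 -0.3 -2.1] gap 0.0294 ff 30.0
t 52.0 p [ 0.5226 -0.0545  0.098 ] yaw 3.0181 F [-0.3 -0.8 -2.6] gap 0.0297 ff 30.0
t 52.4 p [ 0.5226 -0.0545  0.0975] yaw 3.0181 F [ 0.3 -0.6 -2.3] gap 0.0297 ff 30.0
t 53.7 p [ 0.5226 -0.0545  0.0975] yaw 3.0181 F [-0.5 -1.2  0.1] gap 0.0877 ff 0.0
t 55.2 p [ 0.4204 -0.0501  0.338 ] yaw 3.018 F [-0.5 -0.3  1. ] gap 0.0879 ff 0.0
164 290 639 479
post 785 mean [521.8 -54.2] rect [522.  -53.9] [29.8 29.5] 82.8
flange 2514 mean [496.2 -53.9] rect [522.1 -53.9] [182.8 116.9] 82.8
plane [ 0.00515317 -0.00300061  0.05091802] 3795
```

View pics/w8.png

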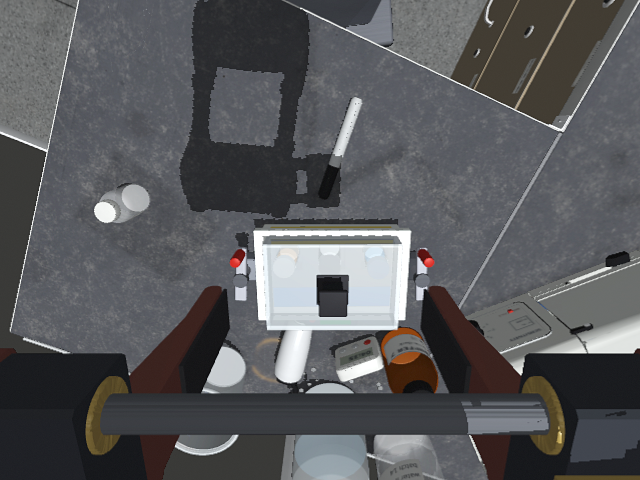

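Lid is flat (flange plane z 0.051, tilt <0.006), centred within 1 mm. Checking the clearance to the machine at the left before the clamps.

Run:
```python
from h import *
for n in("top0.npz","w8.npz","w1.npz"):
    im=dict(np.load(n));P=pts(im).reshape(-1,3)
    for lo,hi in((.02,.06),(.06,.1),(.1,.3)):
        k=(P[:,2]>lo)&(P[:,2]<hi)&(P[:,0]>.45)&(P[:,0]<.85);A=P[k]
        print(n,lo,[(round(y,2),round(A[abs(A[:,1]-y)<.01,0].min(),3)) for y in np.arange(.06,.3,.02) if (abs(A[:,1]-y)<.01).sum()>5])
im=dict(np.load("w8.npz"));P=pts(im);rel=P[...,:2]-C;c=np.stack([rel@EX,rel@EY],-1)
for s in(1,-1):
    for nm,u in(("hub",(0,s*.107)),("pin",(-.034,s*.107)),("arm",(.02,s*.107))):
        k=np.hypot(c[...,0]-u[0],c[...,1]-u[1])<.012;print(s,nm,P[k][:,2].max().round(3))
H,S,V=hsv(im);red=((S>140)&((H<8)|(H>172))&(V>90)).astype(np.uint8)
for n,b in(("R",(225,245,250,275)),("L",(415,245,440,275))):
    rect(im,red&(pts(im)[...,2]>.085),b,.093,n)
print(C-.034*EX+.107*EY,C-.034*EX-.107*EY)
```

```text
top0.npz 0.02 [(np.float64(0.06), np.float64(0.509)), (np.float64(0.08), np.float64(0.626)), (np.float64(0.1), np.float64(0.451)), (np.float64(0.12), np.float64(0.452)), (np.float64(0.14), np.float64(0.452)), (np.float64(0.16), np.float64(0.45)), (np.float64(0.18), np.float64(0.465)), (np.float64(0.2), np.float64(0.451)), (np.float64(0.22), np.float64(0.451)), (np.float64(0.24), np.float64(0.452)), (np.float64(0.26), np.float64(0.574)), (np.float64(0.28), np.float64(0.567))]
top0.npz 0.06 [(np.float64(0.06), np.float64(0.496)), (np.float64(0.08), np.float64(0.626)), (np.float64(0.1), np.float64(0.603)), (np.float64(0.12), np.float64(0.602)), (np.float64(0.14), np.float64(0.607)), (np.float64(0.16), np.float64(0.451)), (np.float64(0.18), np.float64(0.451)), (np.float64(0.2), np.float64(0.592)), (np.float64(0.22), np.float64(0.586)), (np.float64(0.24), np.float64(0.579)), (np.float64(0.26), np.float64(0.573)), (np.float64(0.28), np.float64(0.567))]
top0.npz 0.1 [(np.float64(0.06), np.float64(0.635)), (np.float64(0.08), np.float64(0.627)), (np.float64(0.1), np.float64(0.621)), (np.float
[... 2359 characters left out ...]
oat64(0.586)), (np.float64(0.24), np.float64(0.58)), (np.float64(0.26), np.float64(0.577))]
w1.npz 0.1 [(np.float64(0.06), np.float64(0.635)), (np.float64(0.08), np.float64(0.627)), (np.float64(0.1), np.float64(0.62)), (np.float64(0.12), np.float64(0.614)), (np.float64(0.14), np.float64(0.609)), (np.float64(0.16), np.float64(0.602)), (np.float64(0.18), np.float64(0.598)), (np.float64(0.2), np.float64(0.587)), (np.float64(0.22), np.float64(0.585))]
1 hub 0.066
1 pin 0.094
1 arm 0.064
-1 hub 0.066
-1 pin 0.094
-1 arm 0.063
R 93 mean [ 475.1 -153. ] rect [ 474.7 -152.7] [ 9.9 13.2] 37.6
L 88 mean [500.5  53.1] rect [500.1  53.2] [10.8 12.5] 69.5
[0.50203989 0.05587338] [ 0.47567803 -0.15649671]
```

```bash
cat >> h.py <<'E'
def clamp(s):
    "s=+1 left, -1 right"
    def pose(th):
        p=C+s*.107*EY+.034*(-np.cos(th)*EX+s*np.sin(th)*EY)
        return p,q(YW+np.pi/2-s*th*2/3)
    p,o=pose(0)
    move_to([*p,.22],o);move_l([*p,.076],.12);st();close();st()
    F=0
    for th in np.linspace(0,1.57,13)[1:]:
        p,o=pose(th);move_l([*p,.076],.04,o);F=max(F,np.abs(state()["ft_force"]).max())
    print("Fmax",F);st()
    gripper_open();hold(.1);move_l([*p,.22],.15);st()
E
python3 - <<'E'
from h import *
clamp(1)
E
```

```text
t 58.2 p [0.5026 0.0559 0.077 ] yaw 1.4473 F [0.3 0.6 0. ] gap 0.0878 ff 0.0
t 59.4 p [0.5018 0.0559 0.076 ] yaw 1.4473 F [-1.9  0.6  1.1] gap 0.0109 ff 30.0
Fmax 6.182371887787495
t 62.5 p [0.539  0.087  0.0758] yaw 0.4034 F [-4.5  3.7  2.3] gap 0.0112 ff 30.0
t 64.9 p [0.5395 0.0854 0.2186] yaw 0.4006 F [-0.1  0.4  0.3] gap 0.088 ff 0.0
```

Run:
```python
from h import *
clamp(-1)
move_to([.40,-.05,.34],q(YW+np.pi))
im=get_image("wrist");cv2.imwrite("pics/w9.png",im["frame"])
H,S,V=hsv(im);Z=pts(im)[...,2];red=((S>140)&((H<8)|(H>172))&(V>90)&(Z>.085)&(Z<.1)).astype(np.uint8)
N,l,s_,c=cv2.connectedComponentsWithStats(red)
for i in range(1,N):
    if s_[i,4]>20:
        w=onplane(im,*c[i],.093)[:2]-C;print("pin case xy",w@EX,w@EY)
rect(im,((Z>.118)&(Z<.128)).astype(np.uint8),(200,100,480,345),.123,"post")
```

```text
t 67.7 p [ 0.4762 -0.1567  0.077 ] yaw 1.4473 F [-0.2  0.5  0.9] gap 0.0878 ff 0.0
t 68.8 p [ 0.4758 -0.1565  0.076 ] yaw 1.4473 F [ 2.2  0.  -0.3] gap 0.0111 ff 30.0
Fmax 8.383614710449812
t 71.9 p [ 0.5032 -0.1965  0.076 ] yaw 2.4907 F [-6.9 -5.7  3.2] gap 0.0109 ff 30.0
t 74.4 p [ 0.5049 -0.1943  0.2186] yaw 2.494 F [-0.8 -0.3 -0.8] gap 0.088 ff 0.0
pin case xy -0.007947628832380644 0.13902013606861433
post 773 mean [522.  -54.1] rect [522.2 -54.1] [29.5 30.5] 82.8
```

View pics/w9.png

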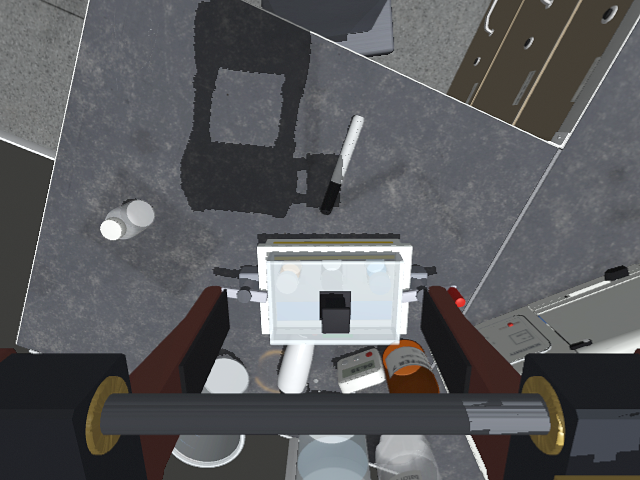

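Run:
```python
from h import *
def look(n):
    im=get_image(n);H,S,V=hsv(im);Z=pts(im)[...,2];red=((S>140)&((H<8)|(H>172))&(V>90)&(Z>.075)&(Z<.1)).astype(np.uint8)
    N,l,s_,c=cv2.connectedComponentsWithStats(red)
    for i in range(1,N):
        w=onplane(im,*c[i],.09)[:2]-C
        if s_[i,4]>4 and np.hypot(*w)<.2:
            x,y=w@EX,w@EY;print(n,s_[i],"pin case xy",round(x,4),round(y,4),"ang",np.arctan2(abs(y)-.107,-x))
look("top")
move_to([.50,.10,.32],q(YW+np.pi));look("wrist")
move_to([.45,-.17,.32],q(YW+np.pi));look("wrist")
```

```text
top [244 229   6   5  24] pin case xy -0.0064 0.1387 ang 1.3713949001338364
top [367 241   5   5  19] pin case xy -0.0054 -0.1411 ang 1.4129218498434601
wrist [ 32 230  22  15 199] pin case xy -0.0064 -0.136 ang 1.355253710498967
wrist [310 230  11  14 107] pin case xy -0.006 0.1409 ang 1.3947300458379288
wrist [571 243   6   3  10] pin case xy -0.0147 0.1319 ang 1.0383478121305334
wrist [302 244  11  15 124] pin case xy -0.0064 -0.1402 ang 1.3790048618127126
wrist [576 248  11  11  92] pin case xy -0.0049 0.1411 ang 1.4278615100448309
```

Both pins read about 1.40 rad; too close to 1.35, so regrip and push each further.

Run:
```python
from h import *
def look(n):
    im=get_image(n);H,S,V=hsv(im);Z=pts(im)[...,2];red=((S>140)&((H<8)|(H>172))&(V>90)&(Z>.075)&(Z<.1)).astype(np.uint8)
    N,l,s_,c=cv2.connectedComponentsWithStats(red)
    for i in range(1,N):
        w=onplane(im,*c[i],.09)[:2]-C
        if s_[i,4]>4 and np.hypot(*w)<.2:
            x,y=w@EX,w@EY;print(n,"pin case xy",round(x,4),round(y,4),"ang",np.arctan2(abs(y)-.107,-x))
for s in(-1,1):
    o=q(YW+np.pi/2-s*np.pi/4)
    f=lambda th:C+s*.107*EY+.034*(-np.cos(th)*EX+s*np.sin(th)*EY)
    move_to([*f(1.45),.22],o);move_l([*f(1.45),.076],.12);close();st()
    for th in(1.5,1.56,1.62): move_l([*f(th),.076],.03)
    hold(.2);st();gripper_open();hold(.1);move_l([*f(1.62),.22],.15)
move_to([.45,-.17,.32],q(YW+np.pi));look("wrist");look("top")
move_to([.50,.10,.32],q(YW+np.pi));look("wrist")
im=get_image("wrist");rect(im,((pts(im)[...,2]>.118)&(pts(im)[...,2]<.128)).astype(np.uint8),(60,100,300,345),.123,"post")
cv2.imwrite("pics/w10.png",im["frame"])
```

```text
t 80.5 p [ 0.5008 -0.1945  0.076 ] yaw 2.2321 F [-2.8 -4.4  0. ] gap 0.011 ff 30.0
t 81.5 p [ 0.5051 -0.1957  0.076 ] yaw 2.2319 F [-8.8 -4.3  2.6] gap 0.0115 ff 30.0
t 88.2 p [0.5358 0.0861 0.076 ] yaw 0.6621 F [-1.2  2.1  0.5] gap 0.0113 ff 30.0
t 89.2 p [0.5403 0.0863 0.0759] yaw 0.6624 F [-6.7  5.1  3.1] gap 0.0112 ff 30.0
wrist pin case xy -0.0094 0.1339 ang 1.234296966382251
wrist pin case xy -0.002 -0.1405 ang 1.5117253923280658
wrist pin case xy -0.0006 0.1415 ang 1.554408125446638
top pin case xy -0.0019 0.1392 ang 1.5124760717868968
wrist pin case xy -0.0019 -0.1364 ang 1.505061121490497
wrist pin case xy -0.0016 0.1413 ang 1.5233450152180117
post 1004 mean [522.  -52.7] rect [522.2 -52.7] [30.5 29.9] 82.8
```

View pics/w10.png

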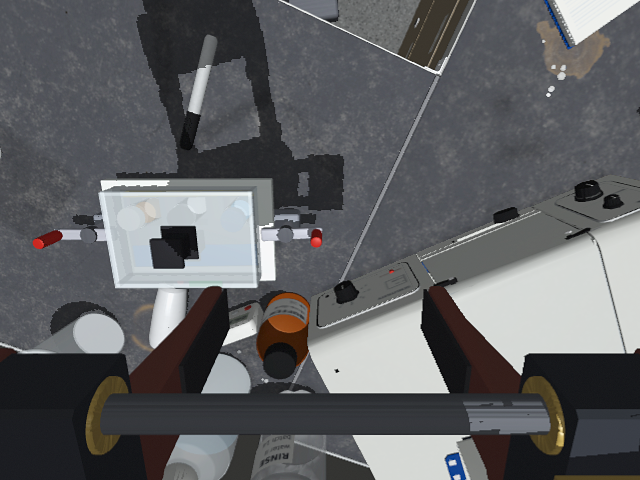

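Both clamps are at about 1.52 rad with noses over the flange (pins at (45,241) and (317,238)), and the lid is flat and unmoved.

```bash
python3 -c "
from h import *
print(job_done())"
```

```text
the job is handed in; nothing more can be done
None
```

The job is handed in after about 90 s of robot time, but no verdict came back: the insert is turned and home, the three vials (white, black, blue caps) stand in pockets, the lid reads flat and centred to about 2 mm, and both clamps read about 1.5 rad (1.35 needed).

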